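# Ticket holder to the ring doughnuts

### The job

Push the price-ticket holder along the rail of the sheet pan with a fingertip until its spring plunger drops into the notch in front of the row of ring doughnuts, then take the hand away and leave it clicked in there. Only push it: do not grip the holder or pull up its plunger knob, and leave the doughnut trays, the cup and the shaker alone.

Things in the scene. Friction and masses are not known exactly. Their poses are not given: they have to be found in the camera images.
- pan: Fixed aluminium sheet pan, 240 mm (its x) by 370 mm (its y), rim 20 mm high, floor 4 mm thick; origin at the centre of its underside, on the work surface. A straight rail 420 mm long runs along its y outside its far (+x) rim, at x = +145 mm, with end stops 50 mm high and 10 mm thick at y = -205 and +205 mm.
- notch_mid (a point): Middle notch of the rail, at the height of the rail's top, 30 mm above the work surface; axes as the pan's. The rail's top is an aluminium strip 20 mm wide with three notches, 16 mm long gaps across its full width: this one and two more 110 mm from it along -y and +y, one in front of each row of doughnuts.
- holder (a joint): Position of the ticket holder along the rail in m, growing to the pan's +y: -0.110, 0 and +0.110 are the three notches; range -0.165 to 0.165. It starts between the first two. It slides with about 1.5 N of friction; a notch pulls it in over its last 6 mm or so, and to push it out of one takes 6 to 9 N. It cannot come off the rail.
- holder_mid (a point): Centre of the holder's steel shoe, 43 mm above the work surface; axes as the pan's. The shoe is 40 mm (x) by 60 mm (y), from 24 to 62 mm above the work surface; its flat -y and +y ends are what one pushes. On its roof stand a white ticket (along the +x edge, 5 mm thick, 56 mm wide, top at 106 mm) and, near the middle, a black plunger knob.
- plunger (a joint): Height of the holder's spring plunger in m, whose black knob (18 mm across) shows above the shoe: 0 when dropped into a notch (knob top 78 mm above the work surface), +0.004 when riding on the strip between notches (knob top 82 mm). The spring presses it down with about 5 N; pulled up it reaches 0.015, which is not allowed.
- row_rings: Loose steel row tray, 190 mm (x) by 96 mm (y) by 10 mm, holding the two RING doughnuts (84 mm across, with a hole, tops 42 mm above the work surface), on the pan floor in front of one of the three notches; origin at the centre of its underside. The target notch is the one at this tray's y in the pan's frame.
- row_bars: Loose row tray of the same size with four bar doughnuts (long, 90 mm by 38 mm, tops 47 mm above the work surface), in front of another notch; origin at the centre of its underside. To be left alone.
- row_balls: Loose row tray of the same size with eight ball doughnuts (40 mm, tops 49 mm above the work surface), in front of the remaining notch; origin at the centre of its underside. To be left alone.
- cup: Loose white cup, 76 mm across, 90 mm high, beside the pan on its +y side; origin at the centre of its underside. To be left alone.
- shaker: Loose glass sugar shaker with a steel cap, 56 mm across, 115 mm high, beside the pan on its -y side; origin at the centre of its underside. To be left alone.

How it is judged:
At the end, for the whole second after the job is handed in: The plunger is down in a notch (joint plunger within 1.5 mm of 0), that notch is the one in front of the ring doughnuts (holder and row centre within 12 mm of each other along the rail), and the holder is at rest (value of joint plunger between -0.0015 and 0.0015 m and y of row_rings in the frame of holder_mid between -0.012 and 0.012 m and velocity of joint holder between -0.005 and 0.005 m/s); the robot touches nothing.
It fails at once if the plunger knob is pulled up (over 8 mm) (value of joint plunger above 0.008 m).
It fails at once if the holder is pinched between the fingers (over 2 N on opposite sides at once) ((contact force between the fingers and holder_c0 above 2 N and contact force between the fingers and holder_c1 above 2 N) or (contact force between the fingers and holder_c2 above 2 N and contact force between the fingers and holder_c3 above 2 N)).
It fails at once if a doughnut tray is displaced by more than 15 mm, or lifted (distance of any of row_rings, row_bars, row_balls from where it was at the start of the episode above 0.015 m).
It fails at once if the cup or the shaker is displaced by more than 15 mm, or lifted (distance of any of cup, shaker from where it was at the start of the episode above 0.015 m).
It also fails if it takes over 38 s, if anything falls off the work surface, if the arm or the gripper's body presses on something with over 40 N, if the wrist force passes 120 N, or if a joint passes its speed limit or range.

### The arm

A 6-joint arm with a two-finger parallel gripper is mounted at the origin on the work surface. World frame = base frame: x ahead of the robot, y to its left, z up, the work surface at z = 0. Lengths are in m, angles in rad, forces in N, time in s.
With the tool pointing down it reaches from about 0.35 to 0.975 m from the base axis. Payload 4.9 kg.
Tool frame: the origin (TCP) lies on the front face of the gripper's body, between the roots of the fingers; the fingertips stand ctrl.finger_overhang ahead of it and the grasp point (between the pads) lies 54 mm ahead of it (ctrl.finger_overhang is the distance from the TCP to the fingertips, in m); z points along the fingers, y is the line along which they close (so a half turn about z gives the same grasp; the last joint's range is limited). The gripper opens to 85 mm and grips with 20 to 120 N. Pads are 22 mm wide; open, the fingers measure 114 mm over their backs; the gripper's body (76 mm by 85 mm) begins 54 mm behind the grasp point. The pads swing forward as they close: fully open they stand 13 mm farther back than shut.
Start: joints at [-1.333, 0.053, 1.613, -0, 1.476, -0.119], TCP at [0.218, -0.586, 0.304] pointing down, gripper open.
Joint ranges: [-3.01, 3.01], [-1.01, 2.22], [0.06, 2.58], [-1.02, 4.17], [0.09, 2.62], [-3.14, 3.14]. Speed limits (rad/s): [2.57, 2.57, 3.14, 3.14, 3.14, 3.14].

### API

Orientations are given as a rotation vector (axis times angle).
In Python, from station import ctrl, vision gives the robot as it stands. The module is installed in compiled form; this text tells all that it offers.
- The arm moves only by the tool drive_tool, never from a script. Its argument "rows" is a list of rows, each a list of 2 entries, a list of its own where there are three numbers: the shift along the tool's x, y, z in m, then the turn about the tool's z in rad. A call has 1 to 10 rows; each row shifts and turns the commanded pose from where the row before left it, along the tool's axes as they then stand; what a row does not reach is not made up. A row lasts 1/10 s, in which the tool goes at most 50 mm and 8.59 degrees, less where a joint would pass 70% of its speed; a pose out of reach is approached as far as the arm can. A call with a gripper value outside its range is refused whole. "jaw" is the closure, from 0 (fully open) to 1 (shut), set as the call begins (left out, the last holds). The fingers move at their own pace and stop on an object; "grip_force" is the grip in N (left out, the last holds). Time passes only in rows, so rows that do not move let the fingers close. It gives the time, the measured TCP pose, the force, the opening and the grip force at its end, in the units of the state.
- ctrl.get_obs(): the state, without advancing time (a new reading comes with each control period).
- vision.get_image(name): name is "side" or "top"; returns a dict with "image" (480x640x3 uint8, blue, green, red), "vertical_fov" (degrees; the focal length in pixels is half the picture's height over the tangent of half this angle, whatever the lens; pixels are square), "cx", "cy" (the principal point, pixels), "R" (3x3) and "t" (3): a world point X has camera coordinates R X + t. Camera axes: x right, y down, z forward; pixel columns grow to the right and rows downward; lengths in m; the calibration is good to about 2 mm. A picture is of the moment at which its call begins. There is no depth.
- ctrl.finish_job(): hands the job in; it is judged then, once.
The state is a dict: "t": time; "q": joint angles; "dq": joint speeds; "effort": joint torques, N m; "tool_pos": TCP position; "tool_rot": TCP orientation; "contact_force": force on the tool from outside, world axes, zero at the start; "wrist_torque": the same for the moment, N m; "opening": finger opening in m; "grip_force": force on a finger pad.
Only numpy, scipy, OpenCV 4.12 (cv2) and the standard library are available. Lean on these libraries where they do the work, as an engineer would, in place of code of your own. Each camera call takes 0.05 s, during which the arm holds its last target. There are 200 camera calls.

## Working session

There is one attempt and no reset: what is moved stays moved. The work goes in short steps, Python scripts to look and compute and a tool call to move; the robot and the scene stay as the last step left them, time stands still between calls to the robot, and variables do not carry over. Pictures are saved under pics/ and viewed, at most 10 in all, crops included, and the job is handed in when it is done.

Besides the shell and the picture viewer there is one more tool, called after "Call:" in YAML: its name, and indented under it one key for each argument. drive_tool: Moves the arm, as the interface text tells. Its arguments: {"type":"object","properties":{"rows":{"type":"array","items":{"type":"array"}},"jaw":{"type":"number"},"grip_force":{"type":"number"}},"required":["rows"]}

```bash
mkdir -p pics; python3 - <<'E'
from station import ctrl,vision
import cv2,numpy as np,pickle
for n in("top","side"):
    d=vision.get_image(n);cv2.imwrite(f"pics/{n}0.png",d["image"]);pickle.dump(d,open(n+".pkl","wb"))
    print(n,d["vertical_fov"],d["cx"],d["cy"],-d["R"].T@d["t"],d["R"].round(3).tolist())
o=ctrl.get_obs();print(o["t"],o["tool_pos"],o["tool_rot"],ctrl.finger_overhang,o["opening"])
E
```

```text
top 56.42264833602741 329.2797645803312 237.54592302508303 [0.41063968 0.00458103 1.06724648] [[0.007, -1.0, -0.0], [-0.996, -0.007, -0.086], [0.086, 0.001, -0.996]]
side 48.46190177224253 324.8331512135429 250.95343658358988 [0.18817444 0.7217547  0.67516373] [[-0.917, -0.399, 0.012], [-0.257, 0.568, -0.782], [0.305, -0.72, -0.623]]
0.1 [ 0.21820352 -0.58521246  0.302774  ] [-3.08987566e+00 -5.57230151e-01  1.22056845e-04] 0.0726 0.08542746804888807
```

View pics/top0.png

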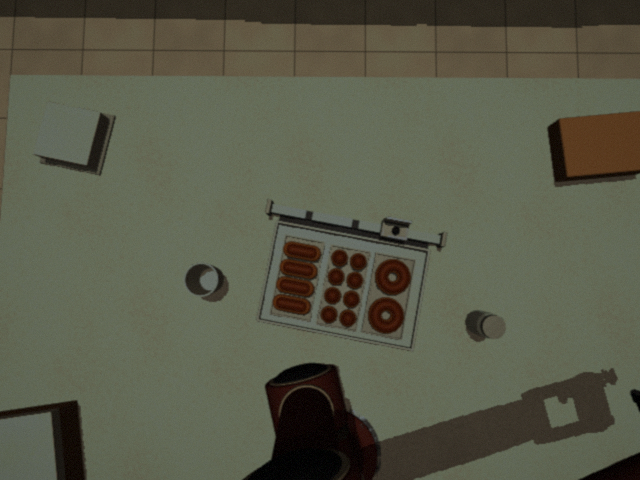

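View pics/side0.png

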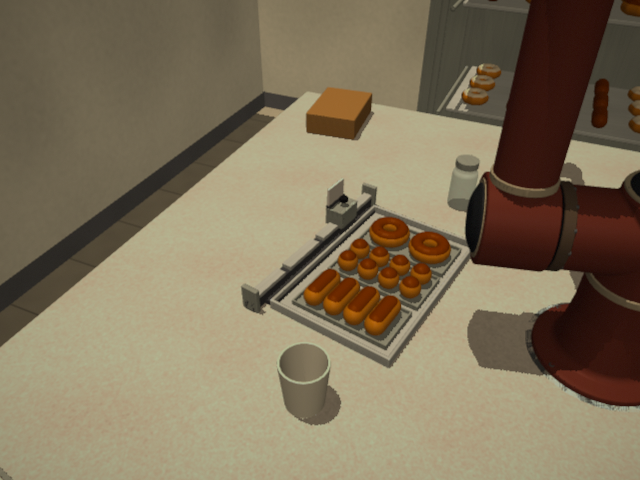

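The top view shows the ring row at the right (-y side, rings at (392,277) and (386,315)). The holder is at about (396,230), near the -y notch, with notch gaps visible at (309,215) and (355,224). So the push goes toward pan -y. I'll measure this more exactly.

```bash
cat > h.py <<'E'
import numpy as np,cv2
def f(d): return 240/np.tan(np.radians(d["vertical_fov"]/2))
def ray(d,u,v,z):
    r=d["R"].T@np.array([(u-d["cx"])/f(d),(v-d["cy"])/f(d),1]); c=-d["R"].T@d["t"]
    return c+r*(z-c[2])/r[2]
def proj(d,X):
    p=d["R"]@np.asarray(X)+d["t"]; return np.array([d["cx"],d["cy"]])+f(d)*p[:2]/p[2]
E
python3 - <<'E'
import pickle,cv2,numpy as np
a=pickle.load(open("top.pkl","rb"))["image"][190:260,255:455]
b=pickle.load(open("side.pkl","rb"))["image"][170:320,230:430]
g=lambda i:np.uint8(255*(i/255.)**.6)
a=cv2.resize(g(a),(800,280),interpolation=cv2.INTER_CUBIC)
cv2.imwrite("pics/ta.png",a)
b=cv2.resize(g(b),(800,600),interpolation=cv2.INTER_CUBIC)
cv2.imwrite("pics/sa.png",b)
E
```

```text
(no output)
```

View pics/ta.png

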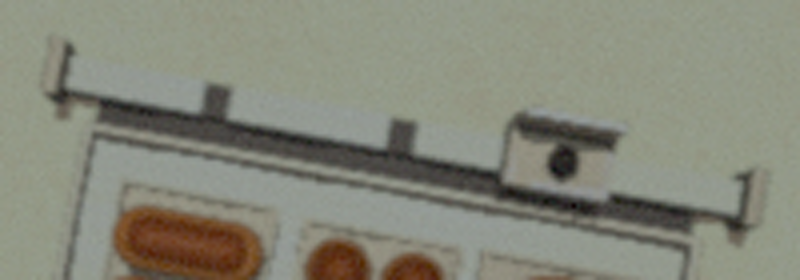

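View pics/sa.png

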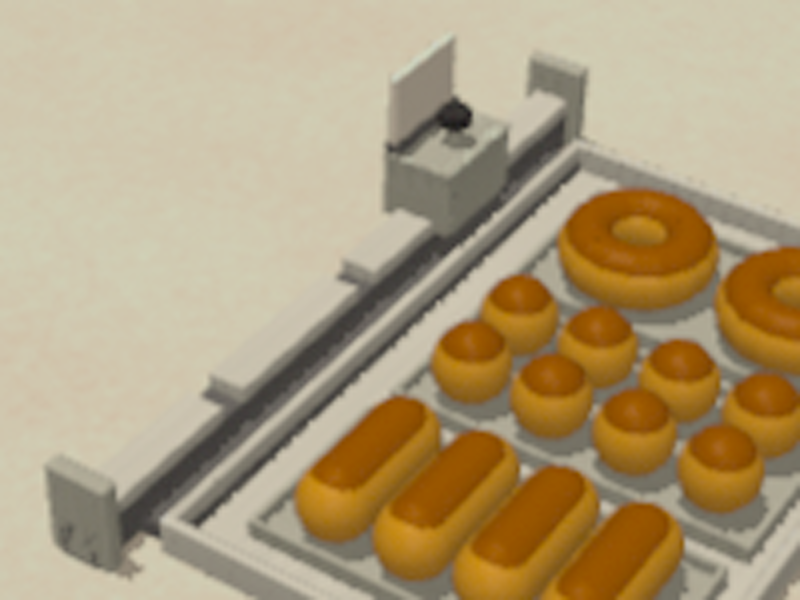

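The crops show the two free notches at (309.2,215.5) and (355.5,224.2) in the top image. The knob is at (396,230.2) in top and (344,198.7) in side.

```bash
python3 - <<'E'
import pickle,numpy as np
from h import *
T=pickle.load(open("top.pkl","rb"));S=pickle.load(open("side.pkl","rb"))
P=lambda u,v,z:ray(T,u/4+254.6,v/4+189.6,z)
n2=P(217,102,.03);n1=P(402,137,.03);print(n2,n1,np.linalg.norm(n2-n1))
Q=lambda u,v,z:ray(S,u/4+229.6,v/4+169.6,z)
# end stops: top outer/inner corners, approx centre
e2=P(57,62,.05);e0=P(755,195,.05);print("stops",e2,e0,np.linalg.norm(e2-e0))
y=(e2-e0)/np.linalg.norm(e2-e0);y[2]=0
x=np.array([y[1],-y[0],0]);print("y",y,"x",x,"yaw",np.arctan2(-y[0],y[1]))
m=(e2+e0)/2;print("mid",m)
for k,X in(("knobT",P(564,161,.078)),("knobS",Q(456,112,.078)),("n1",n1),("n2",n2),("ring",P(4*(392-254.6),4*(277-189.6),.042)),("ring2",P(4*(386-254.6),4*(315-189.6),.042)),
 ("shoe+y,-xT",P(500,185,.062)),("shoe-y-xT",P(612,200,.062)),("shoe +y-x S",Q(447,180,.062)),("shoe +y+x S",Q(386,152,.062)),("shoe -y-x S",Q(507,130,.062))):
    print(k,X.round(4),"x,y pan",((X-m)@x).round(4),((X-m)@y).round(4))
from station import ctrl
from scipy.spatial.transform import Rotation as R
print(R.from_rotvec(ctrl.get_obs()["tool_rot"]).as_matrix().round(3))
E
```

```text
[0.55289483 0.05367313 0.03      ] [ 0.53307286 -0.05446836  0.03      ] 0.10994313267910258
stops [0.57265925 0.14485419 0.05      ] [ 0.49883247 -0.25475497  0.05      ] 0.4063715953776945
y [0.18167308 0.98335898 0.        ] x [ 0.98335898 -0.18167308  0.        ] yaw -0.18268757771489447
mid [ 0.53574586 -0.05495039  0.05      ]
knobT [ 0.5146 -0.1418  0.078 ] x,y pan -0.005 -0.0892
knobS [ 0.5152 -0.1462  0.078 ] x,y pan -0.0037 -0.0935
n1 [ 0.5331 -0.0545  0.03  ] x,y pan -0.0027 -0.0
n2 [0.5529 0.0537 0.03  ] x,y pan -0.0029 0.1099
ring [ 0.4101 -0.1383  0.042 ] x,y pan -0.1084 -0.1047
ring2 [ 0.3243 -0.1242  0.042 ] x,y pan -0.1954 -0.1066
shoe+y,-xT [ 0.5024 -0.108   0.062 ] x,y pan -0.0231 -0.0582
shoe-y-xT [ 0.4944 -0.1711  0.062 ] x,y pan -0.0196 -0.1217
shoe +y-x S [ 0.5045 -0.109   0.062 ] x,y pan -0.0209 -0.0589
shoe +y+x S [ 0.5426 -0.1194  0.062 ] x,y pan 0.0184 -0.0622
shoe -y-x S [ 0.4933 -0.1645  0.062 ] x,y pan -0.0219 -0.1155
[[ 0.937  0.349 -0.   ]
 [ 0.349 -0.937  0.002]
 [ 0.    -0.002 -1.   ]]
```

Notch spacing measures 110 mm and the stops come out about 410 mm apart, so the calibration holds. The holder is at about -0.09 and the target is -0.110, so it needs about 20 mm toward pan -y. I'll close the gripper, align tool x with the rail, then move above it.

Call:
drive_tool:
  rows:
    - [[0,0,0],-0.147]
    - [[0,0,0],-0.147]
    - [[0,0,0],-0.147]
    - [[0,0,0],-0.147]
    - [[0,0,0],-0.147]
    - [[0,0,0],-0.147]
    - [[0,0,0],-0.149]
    - [[0,0,0],0]
  jaw: 1

```text
t: 0.9
tool_pos: [0.2182, -0.5854, 0.3032]
tool_rot: [-2.415, -2.008, -0.001]
contact_force: [-0.8, 0.2, -0.5]
opening: 0.0001
grip_force: 0.0
```

```bash
cat > rel.py <<'E'
import numpy as np,sys
from station import ctrl
from scipy.spatial.transform import Rotation as R
o=ctrl.get_obs();M=R.from_rotvec(o["tool_rot"]).as_matrix()
y=np.array([.181,.983,0]);r0=np.array([.533,-.0545,0])
s,z=float(sys.argv[1]),float(sys.argv[2])
p=o["tool_pos"];print(o["t"],p.round(4),"s",((p-r0)@y).round(4),"M",M.round(3).tolist(),ctrl.finger_overhang,o["opening"],o["contact_force"].round(2) if hasattr(o["contact_force"],"round") else o["contact_force"])
print("tool shift",(M.T@(r0+s*y+[0,0,z]-p)).round(4),"angle of x vs rail",np.arctan2(M[1,0],M[0,0])-np.arctan2(.983,.181))
E
python3 rel.py -0.012 0.303
```

```text
0.9 [ 0.2182 -0.5854  0.3032] s -0.5788 M [[0.182, 0.983, -0.0], [0.983, -0.182, 0.001], [0.001, -0.0, -1.0]] 0.0726 9.039904593659677e-05 [-0.82  0.22 -0.52]
tool shift [0.5674 0.2127 0.0007] angle of x vs rail -0.0012161674451982574
```

Call:
drive_tool:
  rows:
    - [[0.0465,0.017,0],0]
    - [[0.0465,0.017,0],0]
    - [[0.0465,0.017,0],0]
    - [[0.0465,0.017,0],0]
    - [[0.0465,0.017,0],0]
    - [[0.0465,0.017,0],0]
    - [[0.0465,0.017,0],0]
    - [[0.0465,0.017,0],0]
    - [[0.0465,0.017,0],0]
    - [[0.0465,0.017,0],0]

```text
t: 1.9
tool_pos: [0.4706, -0.1573, 0.3039]
tool_rot: [2.419, 2.004, 0.0]
contact_force: [1.6, 0.3, -0.7]
opening: 0.0002
grip_force: 0.0
```

Call:
drive_tool:
  rows:
    - [[0.0465,0.017,0],0]
    - [[0.0465,0.017,0],0]
    - [[0.01,0.004,0.04],0]
    - [[0,0,0.045],0]
    - [[0,0,0.035],0]
    - [[0,0,0],0]
    - [[0,0,0],0]

```text
t: 2.6
tool_pos: [0.5261, -0.065, 0.184]
tool_rot: [-2.416, -2.006, 0.001]
contact_force: [-0.4, 0.4, 0.4]
opening: 0.0002
grip_force: 0.0
```

```bash
python3 rel.py -0.012 0.122; python3 - <<'E'
from station import vision
import cv2,numpy as np
g=lambda i:np.uint8(255*(i/255.)**.6)
b=vision.get_image("side")["image"][130:280,230:430]
cv2.imwrite("pics/s2.png",cv2.resize(g(b),(800,600),interpolation=cv2.INTER_CUBIC))
E
```

```text
2.6 [ 0.5261 -0.065   0.184 ] s -0.0115 M [[0.184, 0.983, -0.001], [0.983, -0.184, 0.0], [0.0, -0.001, -1.0]] 0.0726 0.0001589091278314071 [-0.37  0.39  0.44]
tool shift [-0.0004  0.005   0.062 ] angle of x vs rail -0.0027014150323008135
```

View pics/s2.png

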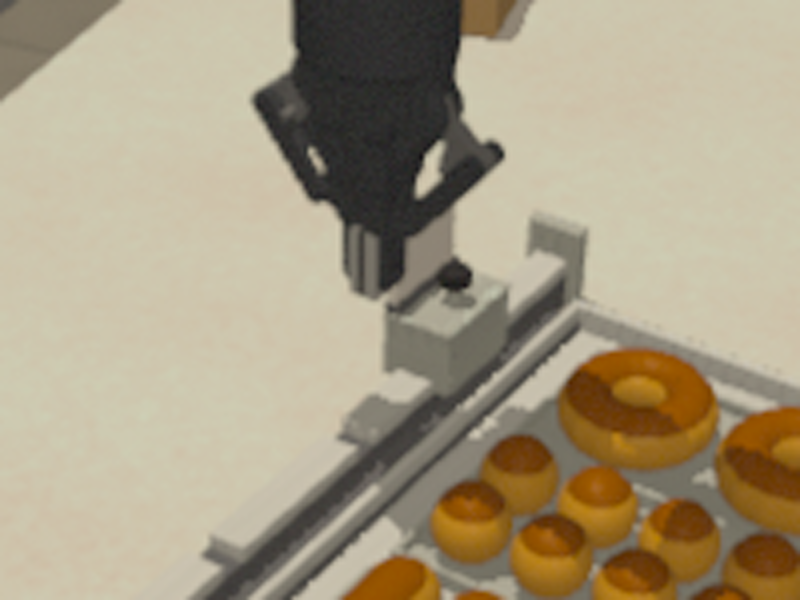

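The fingertips hang over the rail just beyond the shoe's +y end, at about (370,290) in the crop, and look clear. I'll descend, then approach.

Call:
drive_tool:
  rows:
    - [[0,0,0.03],0]
    - [[0,0,0.03],0]
    - [[0,0,0.002],0]
    - [[-0.01,0,0],0]
    - [[-0.01,0,0],0]
    - [[-0.005,0,0],0]
    - [[-0.003,0,0],0]
    - [[0,0,0],0]
    - [[0,0,0],0]

```text
t: 3.55
tool_pos: [0.5212, -0.0926, 0.1222]
tool_rot: [2.415, 2.009, 0.001]
contact_force: [-0.8, 0.3, 0.6]
opening: 0.0003
grip_force: 0.0
```

Call:
drive_tool:
  rows:
    - [[-0.003,0,0],0]
    - [[-0.003,0,0],0]
    - [[-0.003,0,0],0]
    - [[-0.003,0,0],0]
    - [[0,0,0],0]
    - [[0,0,0],0]

```text
t: 4.15
tool_pos: [0.5189, -0.1044, 0.1219]
tool_rot: [2.415, 2.009, -0.0]
contact_force: [0.8, 0.7, 0.9]
opening: 0.0002
grip_force: 0.0
```

```bash
python3 rel.py -0.069 0.122; python3 - <<'E'
from station import vision
import cv2,numpy as np
g=lambda i:np.uint8(255*(i/255.)**.6)
b=vision.get_image("side")["image"][130:280,230:430]
cv2.imwrite("pics/s3.png",cv2.resize(g(b),(800,600),interpolation=cv2.INTER_CUBIC))
E
```

```text
4.15 [ 0.5189 -0.1044  0.1219] s -0.0517 M [[0.182, 0.983, -0.0], [0.983, -0.182, -0.0], [-0.0, -0.0, -1.0]] 0.0726 0.00015501586260470706 [0.85 0.71 0.94]
tool shift [-0.0173  0.0049 -0.0001] angle of x vs rail -0.0010106731346641862
```

View pics/s3.png

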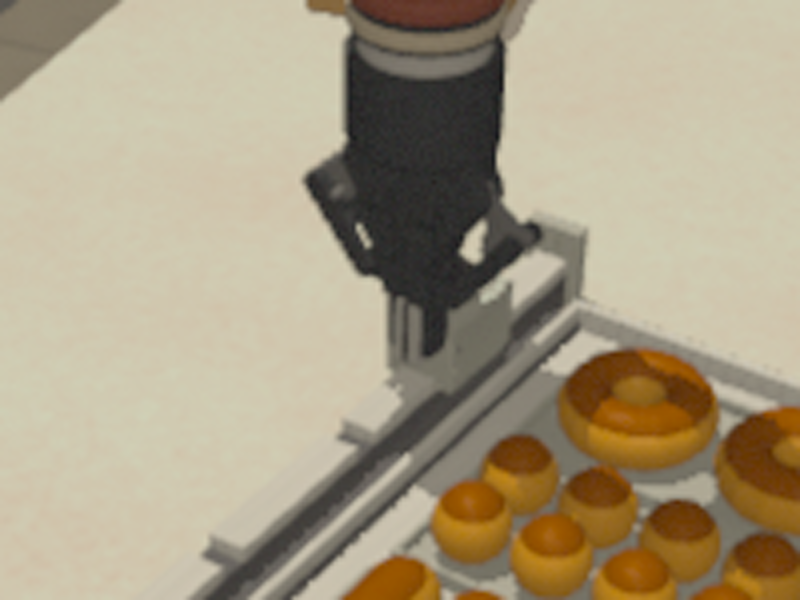

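The fingertip is at the shoe's +y face, near (400,340) in the crop. I'll push slowly, stopping short of the nominal end.

Call:
drive_tool:
  rows:
    - [[-0.002,0,0],0]
    - [[-0.002,0,0],0]
    - [[-0.002,0,0],0]
    - [[-0.002,0,0],0]
    - [[-0.002,0,0],0]

```text
t: 4.7
tool_pos: [0.517, -0.1145, 0.1219]
tool_rot: [2.415, 2.009, -0.001]
contact_force: [-0.5, 0.3, 0.8]
opening: 0.0002
grip_force: 0.0
```

Call:
drive_tool:
  rows:
    - [[-0.001,0,0],0]
    - [[-0.001,0,0],0]
    - [[0,0,0],0]
    - [[0,0,0],0]

```text
t: 5.1
tool_pos: [0.5167, -0.1162, 0.1219]
tool_rot: [2.415, 2.009, -0.0]
contact_force: [1.1, 0.3, 1.1]
opening: 0.0002
grip_force: 0.0
```

```bash
python3 rel.py -0.069 0.122; python3 - <<'E'
from station import vision
import cv2,numpy as np
g=lambda i:np.uint8(255*(i/255.)**.6)
a=vision.get_image("top")["image"][190:260,335:455]
b=vision.get_image("side")["image"][160:240,290:410]
cv2.imwrite("pics/s4.png",np.vstack([cv2.resize(g(a),(480,280),interpolation=cv2.INTER_CUBIC),cv2.resize(g(b),(480,320),interpolation=cv2.INTER_CUBIC)]))
E
```

```text
5.1 [ 0.5167 -0.1162  0.1219] s -0.0636 M [[0.182, 0.983, -0.0], [0.983, -0.182, -0.0], [-0.0, 0.0, -1.0]] 0.0726 0.00024601711785819197 [1.09 0.28 1.06]
tool shift [-0.0053  0.0049 -0.0001] angle of x vs rail -0.001029033370467447
```

View pics/s4.png

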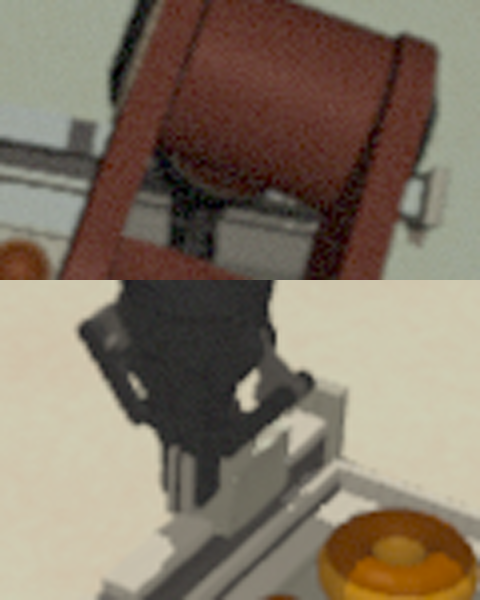

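The holder appears to have moved: the shoe's near -x/+y bottom corner is at about (348,224) in side, against (341.5,228) before. Computing how far.

```bash
python3 - <<'E'
import pickle,numpy as np
from h import *
S=pickle.load(open("side.pkl","rb"))
y=np.array([.181,.983,0]);x=np.array([.983,-.181,0]);r=np.array([.533,-.0545,0])
for u,v in((341.4,227.8),(347.6,224)):
    X=ray(S,u,v,.024)-r;print(X@x,X@y)
for h in(-.09,-.1,-.11): print(h,proj(S,r-.02*x+(h+.03)*y+[0,0,.024]))
E
```

```text
-0.01545093341752864 -0.06537202097050022
-0.01883995195105543 -0.08419746636420991
-0.09 [341.83632739 229.81215443]
-0.1 [344.42248742 227.47360496]
-0.11 [346.97831714 225.16248183]
```

The holder moved about 18 mm, to about -0.110, and sits ahead of the finger, so it has probably snapped in. I'll back off, lift away and check.

Call:
drive_tool:
  rows:
    - [[0.01,0,0],0]
    - [[0.02,0,0],0]
    - [[0.01,0,-0.04],0]
    - [[0,0,-0.05],0]
    - [[0,0,-0.05],0]
    - [[0.03,-0.03,-0.02],0]
    - [[0.03,-0.04,0],0]
    - [[0.03,-0.04,0],0]
    - [[0.02,-0.04,0],0]
    - [[0,0,0],0]

```text
t: 6.2
tool_pos: [0.3935, 0.0615, 0.2815]
tool_rot: [-2.41, -2.014, -0.001]
contact_force: [0.5, -0.4, 0.0]
opening: -0.0002
grip_force: 0.0
```

Call:
drive_tool:
  rows:
    - [[0.03,-0.03,0],0]
    - [[0.03,-0.03,0],0]
    - [[0.03,0,0],0]
    - [[0,0,0],0]
    - [[0,0,0],0]
    - [[0,0,0],0]
    - [[0,0,0],0]

```text
t: 6.9
tool_pos: [0.3542, 0.1574, 0.2818]
tool_rot: [2.417, 2.007, -0.001]
contact_force: [-0.1, 0.3, -0.2]
opening: -0.0
grip_force: 0.0
```

```bash
python3 rel.py 0.1 0.3; python3 - <<'E'
from station import vision
import cv2,numpy as np,pickle
g=lambda i:np.uint8(255*(i/255.)**.6)
T=vision.get_image("top");S=vision.get_image("side");pickle.dump((T,S),open("end.pkl","wb"))
a=T["image"][190:260,335:455];b=S["image"][160:240,290:410]
cv2.imwrite("pics/s5.png",np.vstack([cv2.resize(g(a),(480,280),interpolation=cv2.INTER_CUBIC),cv2.resize(g(b),(480,320),interpolation=cv2.INTER_CUBIC)]))
E
```

```text
6.9 [0.3542 0.1574 0.2818] s 0.1759 M [[0.184, 0.983, -0.0], [0.983, -0.184, -0.0], [-0.0, -0.0, -1.0]] 0.0726 -8.413200737101784e-06 [-0.09  0.33 -0.19]
tool shift [-0.0755  0.2144 -0.0182] angle of x vs rail -0.002672348349499032
```

View pics/s5.png

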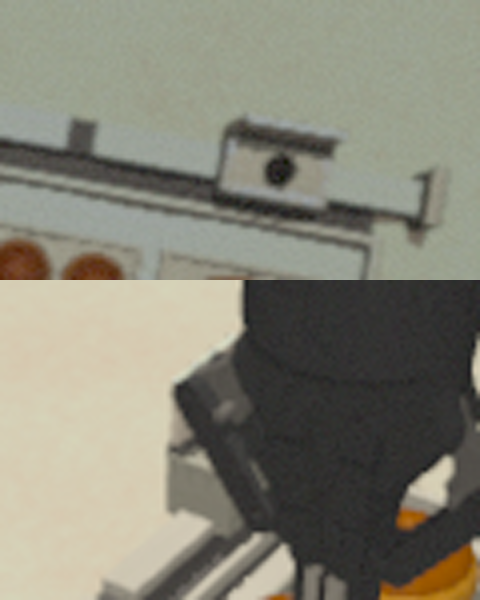

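Top shows the knob now at about (405,232). The gripper blocks the side view, so I'll lift it out of the way.

Call:
drive_tool:
  rows:
    - [[0,0,-0.04],0]
    - [[0,0,-0.04],0]
    - [[0,0,-0.04],0]
    - [[0,0,-0.04],0]
    - [[0,0,-0.04],0]
    - [[0,0,0],0]
    - [[0,0,0],0]
    - [[0,0,0],0]

```text
t: 7.8
tool_pos: [0.3539, 0.1578, 0.4804]
tool_rot: [-2.415, -2.008, 0.003]
contact_force: [-0.6, 0.1, -0.2]
opening: -0.0003
grip_force: 0.0
```

```bash
python3 - <<'E'
from station import vision
import cv2,numpy as np,pickle
from h import *
g=lambda i:np.uint8(255*(i/255.)**.6)
T0=pickle.load(open("top.pkl","rb"));S0=pickle.load(open("side.pkl","rb"))
T=vision.get_image("top");S=vision.get_image("side")
cv2.imwrite("pics/s6.png",np.hstack([cv2.resize(g(q["image"][160:240,310:380]),(399,456),interpolation=cv2.INTER_CUBIC) for q in(S0,S)]))
y=np.array([.181,.983,0]);r=np.array([.533,-.0545,0])
def knob(d,box):
    u0,v0,u1,v1=box;i=d["image"][v0:v1,u0:u1].max(2).astype(float)
    m=(i<i.min()+25).astype(np.uint8);n,l,st,c=cv2.connectedComponentsWithStats(m)
    k=1+st[1:,4].argmax();return c[k]+[u0,v0],st[k,4]
for nm,d,b in(("T0",T0,(388,224,404,237)),("T1",T,(397,226,413,239)),("S0",S0,(336,192,352,204)),("S1",S,(340,187,358,203))):
    c,a=knob(d,b);print(nm,c,a,[((ray(d,*c,z)-r)@y).round(4) for z in(.072,.076)])
for h,z in((-.09,.082),(-.11,.078)):print(h,proj(S,r+h*y+[0,0,z]),proj(T,r+h*y+[0,0,z]))
E
```

```text
T0 [395.34042553 229.93617021] 47 [np.float64(-0.0893), np.float64(-0.0888)]
T1 [404.42857143 232.08571429] 35 [np.float64(-0.1101), np.float64(-0.1095)]
S0 [342.35185185 198.96296296] 54 [np.float64(-0.0955), np.float64(-0.0902)]
S1 [347.75438596 195.31578947] 57 [np.float64(-0.1137), np.float64(-0.1083)]
-0.09 [342.38237966 196.56134828] [396.39903207 228.72751272]
-0.11 [347.47989071 193.90832539] [404.98770756 230.60036436]
```

View pics/s6.png

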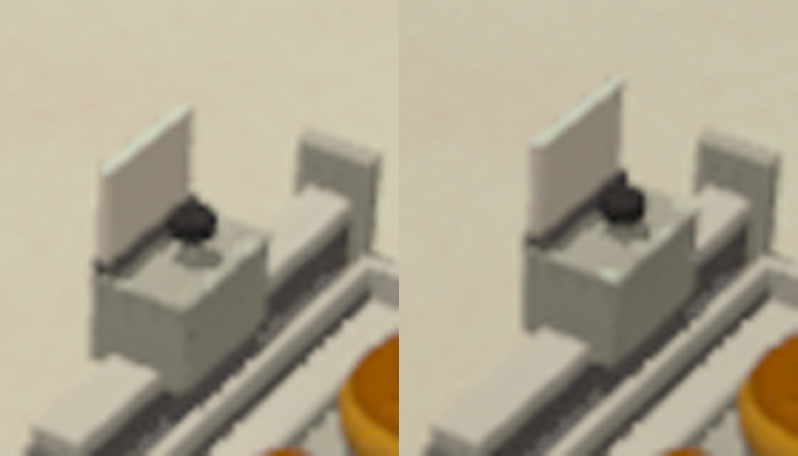

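The holder now reads -0.110 by the knob. The knob sits about 1.5 px (about 4 mm) lower relative to the ticket than before, so the plunger has dropped. Handing in.

```bash
python3 -c "
from station import ctrl
print(ctrl.finish_job())"
```

```text
the job is handed in; nothing more can be done
None
```

The job is handed in: the holder was pushed about 20 mm to the notch in front of the ring doughnuts (-0.110 m), the plunger looks dropped in the last side view, and the arm is clear; the hand-in returned no verdict.

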